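Lay the L-shaped photo scale round the marked corner of an excavated tile

TASK

Get the broken terracotta tile ready for its record photograph: pick up the black-and-white L-shaped scale by its orange grip and lay it flat on the table round the tile's corner marked with the white dot, the long leg flush along the tile's long edge and the short leg flush along its short edge. Leave the tile where it lies, do not disturb the other finds and tools, and let go of the scale.

Things in the scene. Friction and masses are not known exactly. Their poses are not given: they have to be found in the camera images.
- tile: Loose terracotta tile lying flat, 200 x 130 x 22 mm, 0.8 to 1.4 kg; slides if pushed with more than about 5 N. Origin: centre of the underside of the unbroken rectangle; x along the 200 mm edges, y along the 130 mm edges, z up. Its (+x, +y) corner is broken off (50 mm along x, 45 mm along y). A white 20 mm dot on top, 20 mm in from both edges, marks its (-x, -y) corner.
- tile_corner (a point): The tile's marked corner, underside, at (-100, -65, 0) mm in the tile's frame, same axes. The tile lies towards +x and +y of it. The scale has to lie outside the tile: long leg along the tile's long edge y = 0 (of this point), short leg along the short edge x = 0.
- square: Loose flat L-shaped scale, black and white, 8 mm thick, 0.15-0.31 kg. Orange grip block on the long leg: 34 mm along x, 20 along y, top 48 mm up. Origin: underside below the grip's middle; z up, x along the long leg away from the corner. Long leg: x -81 to 115, y -18 to 18; short leg: x -81 to -45, y 18 to 118. Mass centre (-4, 10): grip firmly. Laid properly, its axes point as the tile's.
- square_corner (a point): The inner corner of the scale where the two inner edges meet, underside, at (-45, 18, 0) mm in the scale's frame, same axes. It belongs on the tile's marked corner.
- square_long_tip (a point): End of the long leg's inner edge, underside, at (115, 18, 0) mm in the scale's frame, 160 mm from the inner corner.
- square_short_tip (a point): End of the short leg's inner edge, underside, at (-45, 118, 0) mm in the scale's frame, 100 mm from the inner corner.
- brush: Bystander: loose wooden brush, 170 mm long, lying along x. Leave alone.
- trowel: Bystander: loose steel trowel with a dark wooden handle, about 260 mm long, under 35 mm high. Leave alone.
- sherd_a: Bystander: loose pottery sherd about 60 mm wide, 10 mm high. Leave alone.
- sherd_b: Bystander: loose pottery sherd about 50 mm wide, 10 mm high. Leave alone.
- sherd_c: Bystander: loose pottery sherd about 65 mm wide, 10 mm high. Leave alone.
- jar: Bystander: loose upright sample jar, 60 mm in diameter, 75 mm high. Leave alone.

How it is judged:
At the end, for the whole second after the job is handed in: The scale lies flat and still on the table round the marked corner, long leg along the long edge; inner corner and the inner edges at both leg tips are within 4 mm of the tile's edges; tilt under 0.05 rad; the tile lies flat, its middle and marked corner within 20 mm of their start (x of square_corner in the frame of tile_corner between -0.004 and 0.004 m and y of square_corner in the frame of tile_corner between -0.004 and 0.004 m and y of square_long_tip in the frame of tile_corner between -0.004 and 0.004 m and x of square_short_tip in the frame of tile_corner between -0.004 and 0.004 m and x of square_long_tip in the frame of tile_corner above 0.1 m and height (world z) of square_corner below 0.004 m and angle between each of square, tile's own z axis and vertical below 0.05 rad and linear speed of square below 0.02 m/s and angular speed of square below 0.1 rad/s and distance of each of tile, tile_corner from where it was at the start of the episode below 0.02 m); the robot touches nothing.
It fails at once if the tile is shifted by more than 20 mm (distance of any of tile, tile_corner from where it was at the start of the episode above 0.02 m).
It fails at once if another find or tool is moved by more than 25 mm (distance of any of brush, trowel, sherd_a, sherd_b, sherd_c, jar from where it was at the start of the episode above 0.025 m).
It also fails if it takes over 45 s, if anything falls off the work surface, if the arm or the gripper's body presses on something with over 40 N, if the wrist force passes 120 N, or if a joint passes its speed limit or range.

ROBOT

A 7-joint arm with a two-finger parallel gripper is mounted at the origin on the work surface. World frame = base frame: x ahead of the robot, y to its left, z up, the work surface at z = 0. Lengths are in m, angles in rad, forces in N, time in s.
With the tool pointing down it reaches from about 0.4 to 0.85 m from the base axis. Payload 10.4 kg.
Tool frame: the origin (TCP) lies at the very end of the fingers, on their centre line; the grasp point (between the pads) lies 19 mm behind it; z points along the fingers, y is the line along which they close (so a half turn about z gives the same grasp; the last joint's range is limited). The gripper opens to 87 mm and grips with 3 to 60 N. Pads are 19 mm wide; open, the fingers measure 117 mm over their backs; the gripper's body (75 mm by 190 mm) begins 51 mm behind the grasp point.
Start: joints at [-1.238, 0.332, -0.065, 1.46, 0.022, 1.35, -0.088], TCP at [0.218, 0.586, 0.223] pointing down, gripper open.
Joint ranges: [-2.6, 2.6], [-0.5, 2.12], [-1.47, 1.34], [0.16, 2.42], [-1.27, 4.41], [0.06, 2.06], [-2.6, 2.6]. Speed limits (rad/s): [2.22, 2.22, 2.79, 2.79, 3.14, 3.14, 3.14].

INTERFACE

Orientations are given as a unit quaternion [x, y, z, w].
In Python, from bench import status, camera, order gives the robot as it stands.
- The arm moves only by the tool jog_arm, never from a script. Its argument "plan" is a list of rows, each a list of 7 numbers: the turn, a rotation vector about the tool's x, y, z in rad, then the shift along the tool's x, y, z in mm, then the opening, from -1 (shut) to 1 (fully open). A call has 1 to 12 rows; each row is the pose to reach, as a shift and turn from the pose commanded when the call began, along the tool's axes at that moment; what a row does not reach only later rows make up. A row lasts 1/10 s, in which the tool goes at most 50 mm and 8.59 degrees, less where a joint would pass 70% of its speed; a pose out of reach is approached as far as the arm can. A call with a gripper value outside its range is refused whole. The fingers move at their own pace and stop on an object; "squeeze" is the grip in N (left out, the last holds). Time passes only in rows, so rows that repeat a pose let the fingers close. It gives the time, the measured TCP pose, the force, the opening and the grip force at its end, in the units of the state.
- status.read_state(): the state, without advancing time (a new reading comes with each control period).
- camera(name): name is "scene" or "top"; returns a dict with "image" (400x640x3 uint8, red, green, blue), "z_map" (400x640 float32, m along the optical axis (not along the pixel's ray), 0 where there is no reading), "fx", "fy", "cx", "cy" (pixels), "world_from_camera" (4x4, takes a point from camera to world coordinates). Camera axes: x right, y down, z forward; pixel columns grow to the right and rows downward; lengths in m; the calibration is good to about 2 mm. A picture is of the moment at which its call begins.
- order.close_job(): hands the job in; it is judged then, once.
The state is a dict: "time": time; "joint_positions": joint angles; "joint_vel": joint speeds; "joint_torque": joint torques, N m; "ee_pos": TCP position; "eef_rot": TCP orientation; "ft_force": force on the tool from outside, world axes, zero at the start; "torque": the same for the moment, N m; "width": finger opening in m; "grip_force": force on a finger pad.
Only numpy, scipy, OpenCV 4.12 (cv2) and the standard library are available. Lean on these libraries where they do the work, as an engineer would, in place of code of your own. Each camera call takes 0.05 s, during which the arm holds its last target. There are 200 camera calls.

## Working session

There is one attempt and no reset: what is moved stays moved. The work goes in short steps, Python scripts to look and compute and a tool call to move; the robot and the scene stay as the last step left them, time stands still between calls to the robot, and variables do not carry over. Pictures are saved under pics/ and viewed, at most 10 in all, crops included, and the job is handed in when it is done.

Besides the shell and the picture viewer there is one more tool, called after "Call:" as name([rows], argument=value, ...), one row to a line, values as JSON. jog_arm: Moves the arm, as the interface text tells. Its arguments: {"type":"object","properties":{"plan":{"type":"array"},"squeeze":{"type":"number"}},"required":["plan"]}

```bash
mkdir -p pics; ls; python3 - <<'E'
from bench import status,camera
import cv2,numpy as np
for n in("top","scene"):
    c=camera(n);cv2.imwrite(f"pics/{n}0.png",c["image"][:,:,::-1]);np.savez(f"{n}0.npz",**c)
    print(n,c["fx"],c["cx"],c["cy"],np.round(c["world_from_camera"],3).tolist())
print(status.read_state())
E
```

```text
pics
top 452.02833726762594 317.8948810225012 202.56660302814097 [[-0.003, -0.991, 0.131, 0.392], [-1.0, 0.002, -0.008, -0.047], [0.008, -0.131, -0.991, 1.373], [0.0, 0.0, 0.0, 1.0]]
scene 452.7696146154714 320.8768099524246 207.55691451940388 [[-0.19, 0.672, -0.715, 1.849], [0.982, 0.14, -0.129, 0.189], [0.014, -0.727, -0.687, 1.231], [0.0, 0.0, 0.0, 1.0]]
{'time': 0.1, 'joint_positions': array([-1.23762374,  0.33280252, -0.06471692,  1.46083822,  0.02158938,
        1.34992403, -0.08853804]), 'joint_vel': array([ 0.00162317, -0.00144618, -0.00084904, -0.00308037, -0.00059413,
        0.00192649,  0.00046505]), 'joint_torque': array([ 1.42327324e-03, -6.24546075e+01,  2.45202013e-02, -3.90717852e+01,
       -6.15515769e-02,  3.65375646e-02,  3.82347287e-05]), 'ee_pos': array([0.21756621, 0.58553858, 0.22184651]), 'eef_rot': array([ 1.76952322e-01,  9.84219217e-01, -6.31891376e-04, -9.20579689e-05]), 'ft_force': array([ 0.27499398, -0.89217713,  0.39411668]), 'torque': array([ 0.0113596 , -0.03359577, -0.05722953]), 'grip_force': 0.0, 'width': 0.08697291524068217}
```

View pics/top0.png

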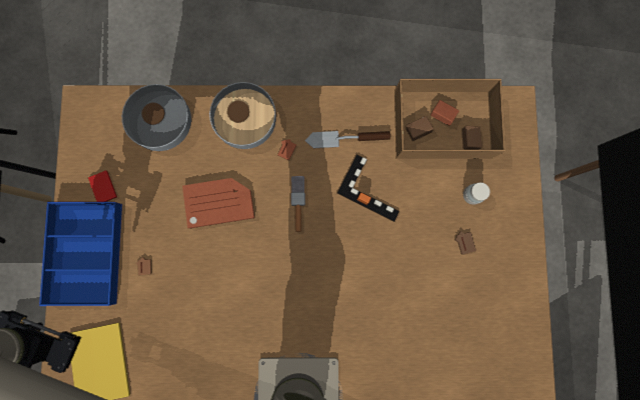

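View pics/scene0.png

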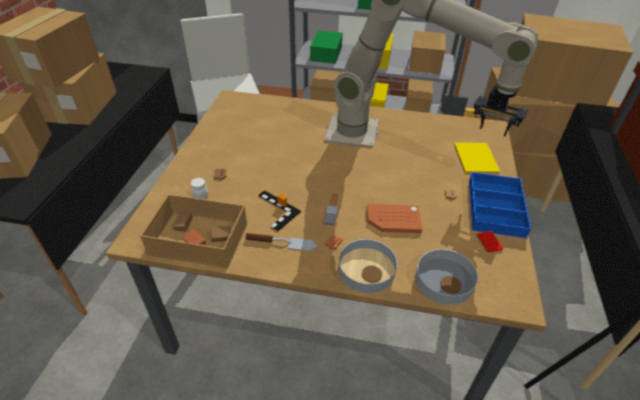

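The top view shows the tile at (218,202) with its dot at (193,220). The L has its corner near (340,193), its grip at (364,198) and its long leg tip at (397,216), and the brush lies between at (298,205). I'll measure next.

```bash
cat > h.py <<'E'
import numpy as np,cv2
def ray(c,uv,z):
    uv=np.atleast_2d(uv).astype(float);T=c["world_from_camera"]
    d=np.c_[(uv[:,0]-c["cx"])/c["fx"],(uv[:,1]-c["cy"])/c["fy"],np.ones(len(uv))]@T[:3,:3].T
    return T[:3,3]+d*((z-T[2,3])/d[:,2])[:,None]
def proj(c,p):
    T=c["world_from_camera"];q=(np.atleast_2d(p)-T[:3,3])@T[:3,:3]
    return np.c_[q[:,0]/q[:,2]*c["fx"]+c["cx"],q[:,1]/q[:,2]*c["fy"]+c["cy"]]
def blob(m):
    n,l,s,ce=cv2.connectedComponentsWithStats(m.astype(np.uint8),connectivity=8)
    i=1+np.argmax(s[1:,4]);return l==i,s[i,4],ce[i]
E
python3 - <<'E'
import numpy as np,cv2
from h import *
ims=[]
for n,b in(("top",[(175,170,265,235),(330,145,405,225)]),("scene",[(360,198,430,240),(253,185,305,233)])):
    c=dict(np.load(n+"0.npz"));im=c["image"]
    for x0,y0,x1,y1 in b:
        ims.append(cv2.resize(im[y0:y1,x0:x1,::-1],(400,300),interpolation=cv2.INTER_NEAREST))
    hsv=cv2.cvtColor(im,cv2.COLOR_RGB2HSV)
    x0,y0,x1,y1=b[1]
    k=np.zeros(im.shape[:2],bool);k[y0:y1,x0:x1]=1
    org,a,ce=blob(k&(hsv[...,1]>190)&(hsv[...,2]>150)); print(n,"grip",a,ce,ray(c,ce,.048))
    x0,y0,x1,y1=b[0]
    k[:]=0;k[y0:y1,x0:x1]=1
    d,a,ce=blob(k&(hsv[...,1]<70)&(hsv[...,2]>150));print("dot",a,ce,ray(c,ce,.022))
cv2.imwrite("pics/crops.png",np.vstack([np.hstack(ims[:2]),np.hstack(ims[2:])]))
E
```

```text
top grip 1 [360. 199.] [[ 0.57700527 -0.18227704  0.048     ]]
dot 38 [192.92105263 219.94736842] [[0.51823413 0.31647384 0.022     ]]
scene grip 30 [281.7        196.63333333] [[ 0.58674414 -0.19494019  0.048     ]]
dot 19 [413.57894737 208.42105263] [[0.5203064  0.31616058 0.022     ]]
```

View pics/crops.png

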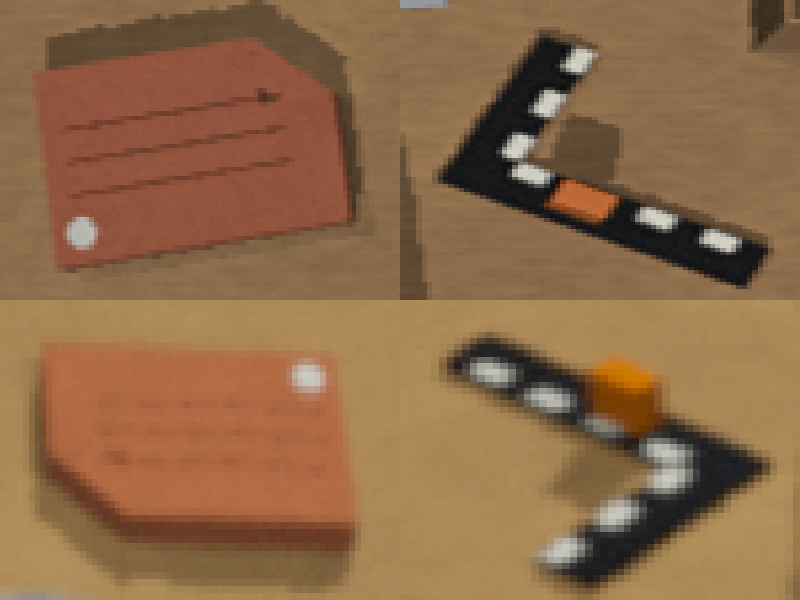

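The crops show clean edges on both the tile and the L. The two views agree on the dot to 2 mm. Next I fit sub-pixel edge lines.

```bash
cat >> h.py <<'E'
def edge(f,a,b,half=4,trim=.1):
    """sub-pixel edge of feature f near segment a-b: max gradient across, robust line; returns two end points"""
    a,b=np.array(a,float),np.array(b,float);t=(b-a)/np.linalg.norm(b-a);n=np.array([-t[1],t[0]])
    s=np.arange(-half,half+.01,.1);P=[]
    for w in np.linspace(trim,1-trim,60):
        q=(a+w*(b-a)+s[:,None]*n).astype(np.float32)
        v=cv2.remap(f.astype(np.float32),q[:,0].copy(),q[:,1].copy(),cv2.INTER_LINEAR).ravel()
        g=abs(np.gradient(cv2.GaussianBlur(v[:,None],(1,21),5).ravel()))
        i=np.argmax(g);k=slice(max(0,i-12),i+13);P.append(a+w*(b-a)+np.sum(s[k]*g[k])/g[k].sum()*n)
    P=np.float32(P);vx,vy,x,y=cv2.fitLine(P,cv2.DIST_HUBER,0,.01,.01).ravel()
    v=np.array([vx,vy]);p=np.array([x,y]);r=np.abs((P-p)@np.array([-vy,vx]))
    return p+v*((a-p)@v),p+v*((b-p)@v),np.median(r)
def line(c,f,a,b,z,**k):
    p,q,r=edge(f,a,b,**k);P=ray(c,[p,q],z)[:,:2];return P[0],P[1],r
def ang(L): d=L[1]-L[0];return np.arctan2(d[1],d[0])
def meet(L,M):
    s=np.linalg.solve(np.c_[L[1]-L[0],-(M[1]-M[0])],M[0]-L[0]);return L[0]+s[0]*(L[1]-L[0])
def dist(L,p): d=(L[1]-L[0])/np.linalg.norm(L[1]-L[0]);e=p-L[0];return d[0]*e[1]-d[1]*e[0]
E
python3 - <<'E'
from h import *
np.set_printoptions(precision=4,suppress=True)
c=dict(np.load("top0.npz"));im=c["image"].astype(float)
g=im[...,1]/(im[...,0]+1);v=im.max(2)
Tl=line(c,g,(183.5,186),(188,227.4),.022)
Tb=line(c,g,(188,227.4),(253.7,217.7),0.0)
Tt=line(c,g,(183.5,186),(232,178.5),.022)
Tr=line(c,g,(250.6,190),(253.7,217),0.0)
print("res",[x[2] for x in(Tl,Tb,Tt,Tr)],"ang deg (long)",np.degrees([ang(Tb),ang(Tt)]),"short+180",np.degrees([ang(Tl),ang(Tr)]))
C=meet(Tl,Tb);print("corner",C,"width",dist(Tb,Tt[0]),dist(Tb,Tt[1]),"len",dist(Tl,Tr[0]),dist(Tl,Tr[1]))
D=np.array([.5192,.3163]);print("dot to edges",dist(Tb,D),dist(Tl,D))
So=line(c,v,(337.5,193),(357.2,154.3),.008)
Lo=line(c,v,(337.5,193),(394.7,221.5),.004)
E1=line(c,v,(394.7,221.5),(399,210.3),.004)
E2=line(c,v,(357.2,154.3),(367.5,157.8),.008)
print("res",[x[2] for x in(So,Lo,E1,E2)],"L ang",np.degrees([ang(Lo),ang(So)-np.pi/2]))
K=meet(So,Lo);print("outer corner",K,"len long",np.linalg.norm(meet(Lo,E1)-K),"short",np.linalg.norm(meet(So,E2)-K))
h=cv2.cvtColor(c["image"],cv2.COLOR_RGB2HSV);m=(h[...,1]>170)&(h[...,0]<15)&(h[...,2]>120);k=m*0;k[185:210,345:380]=1
_,a,ce=blob(m&(k>0));print("grip",a,ce,ray(c,ce,.048))
th=ang(Lo);x=np.array([np.cos(th),np.sin(th)]);y=np.array([-x[1],x[0]]);print("grip from corner",K+81e-3*x+18e-3*y)
E
```

```text
res [np.float32(0.47073078), np.float32(0.056169122), np.float32(0.054277867), np.float32(0.08806123)] ang deg (long) [-81.1004 -80.982 ] short+180 [-168.0446 -170.8957]
corner [0.4966 0.3289] width 0.13001850017726369 0.13032365056193548 len 0.19957623396564605 0.19539725955008358
dot to edges 0.0203850195848391 0.016959400890128404
res [np.float32(0.09794915), np.float32(0.039566875), np.float32(0.0542533), np.float32(0.045343578)] L ang [-116.9747 -117.1041]
outer corner [ 0.603 -0.114] len long 0.19678712910326662 short 0.1355997877194006
grip 88 [363.875  198.1023] [[ 0.5797 -0.1938  0.048 ]]
grip from corner [ 0.5823 -0.1943]
```

```bash
cat >> h.py <<'E'
def go(p,yaw):
    """tool-axis turn and mm shift from present pose to TCP p, tool y axis at yaw deg, pointing down"""
    from bench import status
    from scipy.spatial.transform import Rotation as R
    s=status.read_state();R0=R.from_quat(s["eef_rot"]);t=np.radians(yaw)
    y=np.array([np.cos(t),np.sin(t),0]);z=np.array([0,0,-1.]);R1=R.from_matrix(np.c_[np.cross(y,z),y,z])
    print("turn",(R0.inv()*R1).as_rotvec().round(4),"shift mm",(R0.inv().apply(np.array(p)-s["ee_pos"])*1e3).round(1))
E
python3 - <<'E'
from h import *
go((.5815,-.194,.15),62.96)
c=dict(np.load("top0.npz"));im=c["image"].astype(float)
g=im[...,1]/(im[...,0]+1)
for h in(2,2.5,3):
  for a,b in((.1,.65),):
    A=np.array((183.5,186.));B=np.array((188,227.4));L=line(c,g,A,A+.7*(B-A),.022,half=h);print(h,L[2],np.degrees(ang(L)),L[0],L[1])
Tr=line(c,g,(250.6,190),(253.7,217),0.0)
x=np.array([np.cos(np.radians(-81.05)),np.sin(np.radians(-81.05))])
for n,L in(("l",L),("r",Tr)): print(n,(L[0]+L[1])/2@x)
print("dot",np.array([.5192,.3163])@x)
E
```

```text
turn [-1.300e-03  1.000e-04  1.162e-01] shift mm [-612.7 -603.9   72.6]
2 0.027995307 -171.65074860392727 [0.62092859 0.35131928] [0.53291791 0.33840264]
2.5 0.04281473 -171.43194251876847 [0.62079556 0.35235462] [0.53282681 0.33910075]
3 0.044068635 -171.18901286551545 [0.62071313 0.3528846 ] [0.53279319 0.33925661]
l -0.2521300891353806
r -0.05214985524303488
dot -0.23167564864430631
```

Call:
jog_arm([
  [0,0,0.06,-50,-50,0,1],
  [0,0,0.116,-100,-99,0,1],
  [0,0,0.116,-150,-148,0,1],
  [0,0,0.116,-200,-197,0,1],
  [0,0,0.116,-250,-246,0,1],
  [0,0,0.116,-300,-296,0,1],
  [0,0,0.116,-350,-345,0,1],
  [0,0,0.116,-400,-394,0,1],
  [0,0,0.116,-450,-443,0,1],
  [0,0,0.116,-500,-493,0,1],
  [0,0,0.116,-550,-542,20,1],
  [0,0,0.116,-613,-604,40,1],
])

```text
time: 1.3
ee_pos: [0.4719, 0.0407, 0.2133]
eef_rot: [0.234, 0.972, 0.0, 0.0]
ft_force: [1.3, 0.4, 1.0]
width: 0.0872
grip_force: 0.0
```

Call:
jog_arm([
  [0,0,0,0,0,0,1],
  [0,0,0,0,0,0,1],
])

```text
time: 1.5
ee_pos: [0.4713, 0.0418, 0.2127]
eef_rot: [0.235, 0.972, -0.0, -0.0]
ft_force: [-0.7, 1.1, 0.4]
width: 0.0873
grip_force: 0.0
```

```bash
python3 - <<'E'
from h import *
from bench import status
s=status.read_state();print(s["time"],s["ee_pos"],s["joint_positions"],s["joint_vel"])
go((.5815,-.194,.08),62.96);go((.5815,-.194,.018),62.96)
E
```

```text
1.5 [0.47129254 0.04181807 0.21268976] [-0.65715892 -0.0192733   0.47156006  1.88185277  0.0089992   1.277768
  0.90820295] [-0.02861796 -0.00776611 -0.04512945  0.00132389 -0.00469654  0.00184025
 -0.01180286]
turn [-0.0004 -0.0008 -0.0024] shift mm [-205.8 -159.4  132.6]
turn [-0.0004 -0.0008 -0.0024] shift mm [-205.9 -159.4  194.6]
```

Call:
jog_arm([
  [0,0,0,-40,-31,10,1],
  [0,0,0,-80,-62,30,1],
  [0,0,0,-120,-93,50,1],
  [0,0,0,-160,-124,70,1],
  [0,0,0,-206,-159,90,1],
  [0,0,0,-206,-159,110,1],
  [0,0,0,-206,-159,120,1],
  [0,0,0,-206,-159,120,1],
  [0,0,0,-206,-159,120,1],
])

```text
time: 2.4
ee_pos: [0.5831, -0.1903, 0.0935]
eef_rot: [0.233, 0.973, 0.001, -0.0]
ft_force: [1.0, -0.3, 0.1]
width: 0.0866
grip_force: 0.0
```

```bash
python3 - <<'E'
from h import *
from bench import camera
go((.5815,-.194,.018),62.96)
c=camera("scene");cv2.imwrite("pics/s1.png",cv2.resize(c["image"][150:260,220:380,::-1],(800,550)))
E
```

```text
turn [ 0.0012 -0.0004  0.0026] shift mm [-0.3 -4.1 75.5]
```

View pics/s1.png

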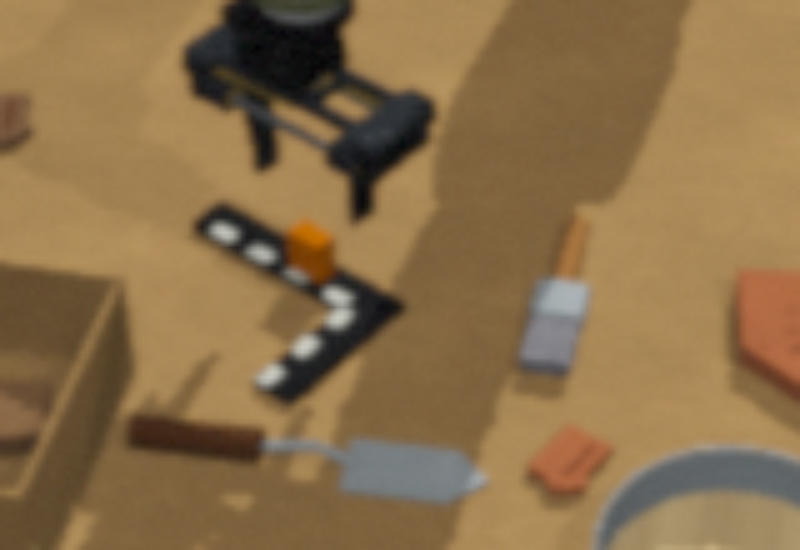

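The fingers straddle the orange grip (crop at 310,250) along the long leg. I'll descend and close.

Call:
jog_arm([
  [0,0,0,0,-3,25,1],
  [0,0,0,0,-3,50,1],
  [0,0,0,0,-3,68,1],
  [0,0,0,0,-3,75,1],
  [0,0,0,0,-3,75,1],
  [0,0,0,0,-3,75,1],
  [0,0,0,0,-3,75,-0.1],
  [0,0,0,0,-3,75,-0.3],
  [0,0,0,0,-3,75,-0.5],
  [0,0,0,0,-3,75,-1],
  [0,0,0,0,-3,75,-1],
  [0,0,0,0,-3,75,-1],
], squeeze=45)

```text
time: 3.65
ee_pos: [0.5813, -0.1952, 0.018]
eef_rot: [0.234, 0.972, 0.0, -0.0]
ft_force: [-0.7, -0.6, 0.8]
width: 0.0467
grip_force: 0.0
```

Call:
jog_arm([
  [0,0,0,0,0,0,-1],
  [0,0,0,0,0,0,-1],
  [0,0,0,0,0,0,-1],
])

```text
time: 3.95
ee_pos: [0.5813, -0.1953, 0.018]
eef_rot: [0.234, 0.972, 0.0, -0.0]
ft_force: [-0.3, -0.2, 0.2]
width: 0.0339
grip_force: 45.0
```

Call:
jog_arm([
  [0,0,0,0,0,-10,-1],
  [0,0,0,0,0,-30,-1],
  [0,0,0,0,0,-60,-1],
  [0,0,0,0,0,-90,-1],
  [0,0,0,0,0,-110,-1],
  [0,0,0,0,0,-110,-1],
  [0,0,0,0,0,-110,-1],
])

```text
time: 4.65
ee_pos: [0.5811, -0.195, 0.1278]
eef_rot: [0.234, 0.972, 0.0, -0.0]
ft_force: [-0.2, 0.1, -4.0]
width: 0.0338
grip_force: 45.0
```

```bash
python3 - <<'E'
from h import *
go((.4851,.2859,.128),98.95)
E
```

```text
turn [ 4.000e-04 -1.000e-04 -6.279e-01] shift mm [304.  384.8  -0. ]
```

Call:
jog_arm([
  [0,0,-0.02,8,10,0,-1],
  [0,0,-0.05,25,32,0,-1],
  [0,0,-0.1,50,63,0,-1],
  [0,0,-0.15,75,95,0,-1],
  [0,0,-0.2,100,127,0,-1],
  [0,0,-0.25,125,158,0,-1],
  [0,0,-0.3,150,190,0,-1],
  [0,0,-0.35,175,222,0,-1],
  [0,0,-0.4,200,253,0,-1],
  [0,0,-0.45,225,285,0,-1],
  [0,0,-0.49,245,310,0,-1],
  [0,0,-0.51,255,323,0,-1],
])

```text
time: 5.85
ee_pos: [0.4985, 0.2121, 0.1268]
eef_rot: [-0.023, 1.0, -0.0, -0.001]
ft_force: [0.3, -0.3, -3.6]
width: 0.0336
grip_force: 45.0
```

```bash
python3 - <<'E'
from h import *
go((.4851,.2859,.128),98.95)
E
```

```text
turn [ 1.000e-04 -2.300e-03 -1.111e-01] shift mm [10.  74.3 -1.2]
```

Call:
jog_arm([
  [0,0,-0.02,2,15,0,-1],
  [0,0,-0.06,6,38,0,-1],
  [0,0,-0.09,8,58,10,-1],
  [0,0,-0.11,10,70,25,-1],
  [0,0,-0.111,10,74,40,-1],
  [0,0,-0.111,10,74,50,-1],
  [0,0,-0.111,10,74,50,-1],
  [0,0,-0.111,10,74,50,-1],
])

```text
time: 6.65
ee_pos: [0.4885, 0.2807, 0.0779]
eef_rot: [-0.074, 0.997, -0.0, -0.0]
ft_force: [0.1, 0.7, -1.4]
width: 0.0338
grip_force: 45.0
```

```bash
python3 - <<'E'
from h import *
from bench import camera
go((.4851,.2859,.078),98.95)
o=[]
for n,(x0,y0,x1,y1) in(("top",(150,160,270,260)),("scene",(355,160,475,260))):
    c=camera(n);np.savez(n+"1.npz",**c);o.append(cv2.resize(c["image"][y0:y1,x0:x1,::-1],(400,333)))
cv2.imwrite("pics/p2.png",np.hstack(o))
E
```

```text
turn [-0.0007 -0.0003 -0.0088] shift mm [ 2.6  5.6 -0.1]
```

View pics/p2.png

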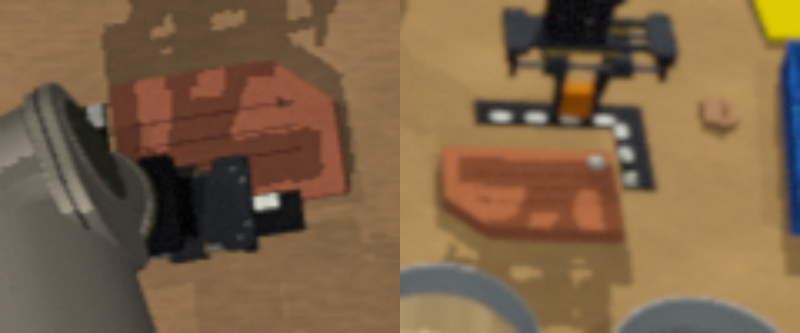

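The scene view shows the scale held level near the corner, with a clear line of sight. I'll lower it 8 mm outside the corner and measure again from there.

```bash
python3 - <<'E'
from h import *
go((.476,.2926,.021),98.95)
E
```

```text
turn [ 0.0004  0.001  -0.0083] shift mm [11.1 12.9 57.7]
```

Call:
jog_arm([
  [0,0,-0.004,6,7,0,-1],
  [0,0,-0.008,11,11,5,-1],
  [0,0,-0.008,11,11,15,-1],
  [0,0,-0.008,11,11,30,-1],
  [0,0,-0.008,11,11,42,-1],
  [0,0,-0.008,11,11,50,-1],
  [0,0,-0.008,11,11,55,-1],
  [0,0,-0.008,11,11,57,-1],
  [0,0,-0.008,11,11,57,-1],
  [0,0,-0.008,11,11,57,-1],
])

```text
time: 7.75
ee_pos: [0.4759, 0.2913, 0.0215]
eef_rot: [-0.078, 0.997, 0.0, 0.0]
ft_force: [0.1, -0.8, -2.1]
width: 0.0336
grip_force: 45.0
```

```bash
python3 - <<'E'
from h import *
from bench import camera
go((.476,.2926,.021),98.95)
c=camera("scene");np.savez("scene2.npz",**c)
cv2.imwrite("pics/p3.png",cv2.resize(c["image"][185:245,360:440,::-1],(800,600),interpolation=cv2.INTER_NEAREST))
E
```

```text
turn [0.0004 0.0007 0.0009] shift mm [-0.2  1.2  0.5]
```

View pics/p3.png

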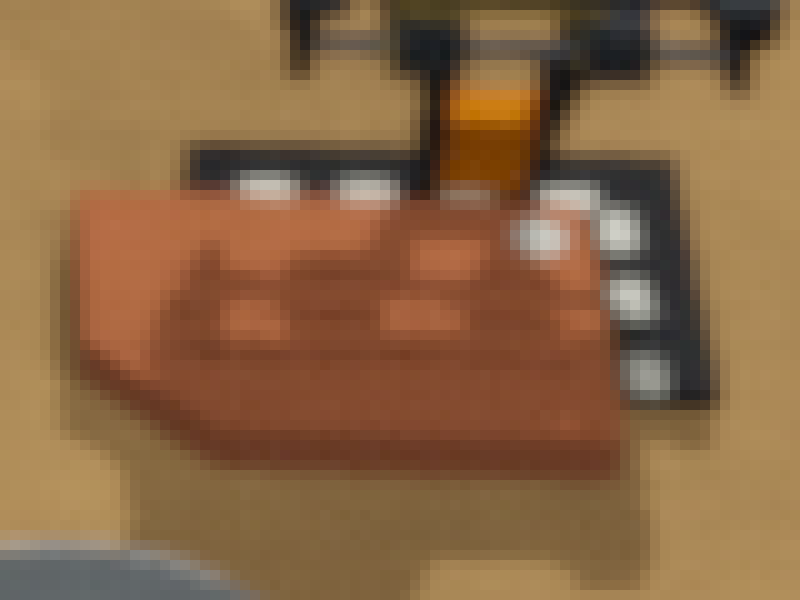

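```bash
cat > m.py <<'E'
from h import *
np.set_printoptions(precision=4,suppress=True)
def tile_scene():
    c=dict(np.load("scene0.npz"));im=c["image"].astype(float);g=im[...,1]/(im[...,0]+1)
    # crop 70x42 at (360,198) shown at 400x300
    P=lambda u,v:(360+u*.175,198+(v-300)*.14)
    B=line(c,g,P(45,345),P(335,350),.022);S=line(c,g,P(335,350),P(355,510),.022)
    return B,S
def scale_scene(c,z,A,O,T):
    v=c["image"].astype(float).max(2)
    L=line(c,v,A,O,z,half=3);S=line(c,v,O,T,z,half=3)
    return L,S
E
python3 - <<'E'
from m import *
B,S=tile_scene();print("tile res",B[2],S[2],"corner",meet(B,S),"angs",np.degrees([ang(B),ang(S)]))
c=dict(np.load("scene2.npz"))
L,Q=scale_scene(c,.0115,(379,199.8),(427.2,200.8),(431.5,225.5))
print("scale res",L[2],Q[2],np.degrees([ang(L),ang(Q)]))
K=meet(L,Q);t=np.radians(-81.05);x=np.array([np.cos(t),np.sin(t)]);y=np.array([-x[1],x[0]])
I=K+.036*x+.036*y;C=np.array([.4959,.3332]);print("outer",K,"inner corner",I,"rel tile top-cal",(I-C)@x*1e3,(I-C)@y*1e3,"rel scene-cal",(I-meet(B,S))@x*1e3,(I-meet(B,S))@y*1e3)
E
```

```text
tile res 0.05731406 0.08710837 corner [0.4977 0.3315] angs [98.7355  9.3249]
scale res 1.5227302 0.027401146 [103.8149   9.0395]
outer [0.4482 0.3662] inner corner [0.4894 0.3362] rel tile top-cal -3.994471683665407 -5.982714586697286 rel scene-cal -5.958196596253013 -7.467334925293266
```

```bash
python3 - <<'E'
from m import *
B,S=tile_scene()
c=dict(np.load("scene2.npz"));v=c["image"].astype(float).max(2)
t=np.radians(-81.05);x=np.array([np.cos(t),np.sin(t)]);y=np.array([-x[1],x[0]]);Cs=meet(B,S)
for n,(a,b) in {"left":((381,199.8),(401,200)),"right":((418,200.8),(426,200.8))}.items():
    L=line(c,v,a,b,.0115,half=2.5);print(n,L[2],np.degrees(ang(L)),[((p-Cs)@y+.036)*1e3 for p in L[:2]])
Q=line(c,v,(427.2,200.8),(431.5,225.5),.0115,half=3);print("short",[((p-Cs)@x+.036)*1e3 for p in Q[:2]])
E
```

```text
left 0.46598092 103.09712746413116 [np.float64(-0.9829975717677436), np.float64(-6.821340149797857)]
right 0.04001241 96.32264934374628 [np.float64(-5.747723669118819), np.float64(-4.294548826264302)]
short [np.float64(-5.966831268785298), np.float64(-6.181770716195419)]
```

```bash
python3 - <<'E'
from m import *
B,S=tile_scene()
c=dict(np.load("scene2.npz"));v=c["image"].astype(float).max(2)
t=np.radians(-81.05);x=np.array([np.cos(t),np.sin(t)]);y=np.array([-x[1],x[0]]);Cs=meet(B,S)
print(v[196:204,380:402:2].astype(int));print(v[197:204,414:428].astype(int))
for n,(a,b) in {"left":((380,199.2),(401,199.8)),"right":((416,200.2),(426,200.4))}.items():
    L=line(c,v,a,b,.0115,half=1.5);print(n,L[2],np.degrees(ang(L)),[((p-Cs)@y+.036)*1e3 for p in L[:2]])
E
```

```text
[[165 164 162 163 166 165 163 166 165 164 158]
 [162 162 162 163 163 163 162 168 165 163 152]
 [151 151 151 153 152 153 154 160 156 154 146]
 [102  99 105 108 106 109 115 122 119 121 123]
 [ 51  47  56  58  60  60  66  73  73  73  77]
 [ 43  44  49  52  51  44  46  51  51  49  44]
 [ 47  51 109 129 114  57  49  93 110  94  47]
 [ 86  94 171 195 178  91  79 154 177 159  63]]
[[ 57  63 118 156 170 172 172 171 169 170 170 171 173 173]
 [ 56  89 139 164 170 171 171 171 171 172 172 173 174 174]
 [ 62 105 144 159 161 162 160 163 163 164 166 166 167 170]
 [ 48  78 104 113 116 116 116 116 118 125 130 129 135 152]
 [ 36  46  59  63  65  65  63  65  67  73  78  77  90 127]
 [ 45  50  55  56  59  53  51  49  48  49  48  50  64 110]
 [107 127 133 131 126 100  62  49  49  49  47  50  58  99]]
left 0.02199709 99.32392167122096 [np.float64(-4.062575099869882), np.float64(-4.611838764990404)]
right 0.02676855 98.34109116773313 [np.float64(-5.169828482435912), np.float64(-4.745839156558969)]
```

Call:
jog_arm([
  [0,0,0,-1.5,-2,0,-1],
  [0,0,0,-3,-4,0,-1],
  [0,0,0,-3.5,-5,0,-1],
  [0,0,0,-3.5,-5,0,-1],
  [0,0,0,-3.5,-5,0,-1],
])

```text
time: 8.3
ee_pos: [0.4799, 0.2868, 0.0211]
eef_rot: [-0.078, 0.997, 0.0, 0.0]
ft_force: [-0.4, -0.0, -3.0]
width: 0.0335
grip_force: 45.0
```

```bash
cat >> m.py <<'E'
def report():
    from bench import camera,status
    s=status.read_state();print(s["ee_pos"],s["ft_force"],s["torque"])
    c=camera("scene");v=c["image"].astype(float).max(2);im=c["image"].astype(float);g=im[...,1]/(im[...,0]+1)
    z=s["ee_pos"][2]-.018+.008
    t=np.radians(-81.05);x=np.array([np.cos(t),np.sin(t)]);y=np.array([-x[1],x[0]]);Cs=meet(*tile_scene())
    O=lambda a,b:np.r_[Cs+a*1e-3*x+b*1e-3*y,z]   # predicted places, with the scale nearly home
    Cx=dict(c)
    pj=lambda a,b:proj(c,O(a,b))[0]
    for n,a,b,k in(("long L",pj(155,-38),pj(85,-38),"y"),("long R",pj(8,-38),pj(-30,-38),"y"),("short",pj(-38,-30),pj(-38,95),"x")):
        L=line(c,v,a,b,z,half=1.5);print(n,"res",L[2],"gap ends",[((p-Cs)@(y if k=="y" else x)+.036)*1e3 for p in L[:2]])
    # did the tile move: its far edge and left end, now against the start
    c0=dict(np.load("scene0.npz"));im0=c0["image"].astype(float);g0=im0[...,1]/(im0[...,0]+1)
    a,b=[proj(c,np.r_[Cs+q[0]*x+q[1]*y,.022])[0] for q in((.2,.003),(.2,.08))]
    print("tile end shift px",edge(g,a,b)[0]-edge(g0,a,b)[0])
    return c
E
python3 -c "
from m import *
report()"
```

```text
[0.4799 0.2868 0.0211] [-0.3956 -0.0351 -2.992 ] [0.0642 0.0697 0.0513]
long L res 0.035782024 gap ends [np.float64(-1.718221262143396), np.float64(-1.3005029829956452)]
long R res 0.020603355 gap ends [np.float64(-1.6680261428014682), np.float64(-1.1290290491068264)]
short res 0.012459159 gap ends [np.float64(-0.9792106519129901), np.float64(-1.3527298285560263)]
tile end shift px [ 0.1702 -0.0038]
```

Call:
jog_arm([
  [0,0,0,0,0,1,-1],
  [0,0,0,0,0,2,-1],
  [0,0,0,0,0,3,-1],
  [0,0,0,0,0,3.3,-1],
  [0,0,0,0,0,3.3,-1],
])

```text
time: 8.85
ee_pos: [0.4798, 0.2868, 0.018]
eef_rot: [-0.079, 0.997, 0.0, -0.0]
ft_force: [-1.3, -1.0, 2.4]
width: 0.0337
grip_force: 45.0
```

```bash
python3 -c "
from m import *
report()"
```

```text
[0.4798 0.2868 0.018 ] [-1.2763 -0.9892  2.3569] [-0.1703  0.4507  0.0304]
long L res 0.01754503 gap ends [np.float64(-1.9828558231176907), np.float64(-2.104184973020118)]
long R res 0.04198508 gap ends [np.float64(-2.7218507751891607), np.float64(-1.3808622037755556)]
short res 0.01007019 gap ends [np.float64(-1.2311018728266427), np.float64(-1.3479714735028723)]
tile end shift px [ 0.0613 -0.0025]
```

Contact with the table is light. I'll release, retreat and inspect with both views clear.

Call:
jog_arm([
  [0,0,0,0,0,0,-0.1],
  [0,0,0,0,0,0,0.3],
  [0,0,0,0,0,0,0.7],
  [0,0,0,0,0,0,0.7],
  [0,0,0,0,0,0,0.7],
  [0,0,0,0,0,-15,0.7],
  [0,0,0,0,0,-40,0.7],
  [0,0,0,0,0,-80,0.7],
  [0,0,0,0,0,-120,0.7],
  [0,0,0,0,0,-150,0.7],
  [0,0,0,0,0,-150,0.7],
  [0,0,0,0,0,-150,0.7],
])

```text
time: 10.1
ee_pos: [0.4801, 0.287, 0.1691]
eef_rot: [-0.078, 0.997, 0.001, 0.001]
ft_force: [0.6, -0.3, -0.9]
width: 0.074
grip_force: 0.0
```

Call:
jog_arm([
  [0,0,0,0,-50,0,0.7],
  [0,0,0,0,-100,0,0.7],
  [0,0,0,0,-150,0,0.7],
  [0,0,0,0,-200,0,0.7],
  [0,0,0,0,-250,0,0.7],
  [0,0,0,0,-300,0,0.7],
  [0,0,0,0,-300,0,0.7],
  [0,0,0,0,-300,0,0.7],
  [0,0,0,0,-300,0,0.7],
])

```text
time: 11.0
ee_pos: [0.5263, -0.0084, 0.167]
eef_rot: [-0.079, 0.997, 0.0, -0.001]
ft_force: [-0.2, -0.3, 0.4]
width: 0.0747
grip_force: 0.0
```

```bash
python3 - <<'E'
from m import *
from bench import camera,status
import m
s=status.read_state();print(s["ee_pos"])
o=[]
for n,(x0,y0,x1,y1) in(("top",(170,165,270,245)),("scene",(355,180,455,260))):
    c=camera(n);np.savez(n+"3.npz",**c);o.append(cv2.resize(c["image"][y0:y1,x0:x1,::-1],(400,320),interpolation=cv2.INTER_NEAREST))
cv2.imwrite("pics/p4.png",np.hstack(o))
E
```

```text
[ 0.5263 -0.0084  0.167 ]
```

View pics/p4.png

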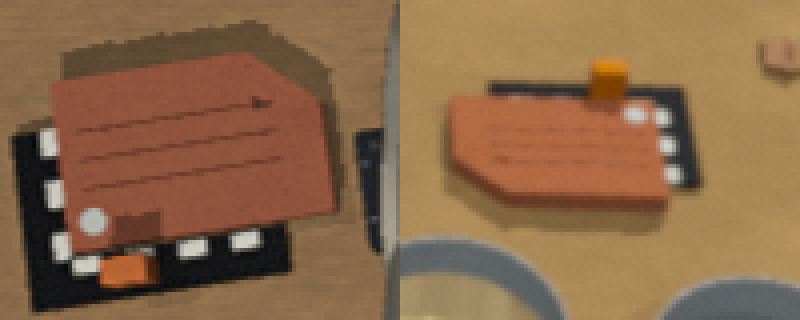

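The scale lies round the marked corner in both views. In the top crop its outer corner is at (35,310), and the arm is clear. I'll measure the outer edges in both cameras.

```bash
python3 - <<'E'
from m import *
t=np.radians(-81.05);x=np.array([np.cos(t),np.sin(t)]);y=np.array([-x[1],x[0]])
c=dict(np.load("top3.npz"));im=c["image"].astype(float);v=im.max(2);g=im[...,1]/(im[...,0]+1)
# tile from this same picture: far long edge (z .022) and left... right edge underside
Tt=line(c,g,(183.5,186),(232,178.5),.022);Tr=line(c,g,(250.6,190),(253.7,217),0)
Ct=(Tt[0]+Tt[1])/2@y-.13;Cx=(Tr[0]+Tr[1])/2@x-.2;print("tile corner",Cx*x+Ct*y,"was [.4959 .3332]")
S=line(c,v,(178.2,242),(173,197.8),.008,half=2.5);L=line(c,v,(178.2,242),(242,232),.003,half=2.5)
print("top: angs",np.degrees([ang(Tt),ang(L),ang(S)-np.pi/2]),S[2],L[2])
print(" y gap corner,tip",[(p@y-Ct+.036)*1e3 for p in L[:2]]," x gap corner,tip",[(p@x-Cx+.036)*1e3 for p in S[:2]])
c=dict(np.load("scene3.npz"));im=c["image"].astype(float);v=im.max(2)
Cs=meet(*tile_scene());pj=lambda a,b:proj(c,np.r_[Cs+a*1e-3*x+b*1e-3*y,.008])[0]
for n,a,b,w in(("y L",pj(155,-38),pj(75,-38),y),("y R",pj(25,-38),pj(-30,-38),y),("x",pj(-38,-30),pj(-38,95),x)):
    L=line(c,v,a,b,.008,half=1.5);print("scene",n,L[2],[((p-Cs)@w+.036)*1e3 for p in L[:2]])
E
```

```text
tile corner [0.496  0.3335] was [.4959 .3332]
top: angs [-81.1181 -80.9412 -80.8923] 0.060768783 0.048382163
 y gap corner,tip [np.float64(-4.107586978045509), np.float64(-3.739554294283999)]  x gap corner,tip [np.float64(-0.9737419780777925), np.float64(-1.3474305423126567)]
scene y L 0.02864188 [np.float64(-1.7919859549933235), np.float64(-1.6248445176270319)]
scene y R 0.038464844 [np.float64(-2.4903799517871223), np.float64(-1.6163334714013808)]
scene x 0.012098739 [np.float64(-1.2136734667942823), np.float64(-1.5055948996467312)]
```

The x gap is about 1.2 mm. For the y gap the top view says 3.9 mm and the scene view 1.9 mm, so it needs mending. I'll re-grip, lift slightly and move inward while watching the force.

```bash
python3 - <<'E'
from h import *
go((.4798,.2868,.1),98.95);go((.4798,.2868,.018),98.95)
E
```

```text
turn [ 0.0003 -0.0009  0.0034] shift mm [ -0.8 298.5  67.4]
turn [ 0.0003 -0.0009  0.0034] shift mm [ -0.9 298.5 149.4]
```

Call:
jog_arm([
  [0,0,0,0,40,0,0.7],
  [0,0,0,0,85,0,0.7],
  [0,0,0,0,130,0,0.7],
  [0,0,0,0,175,0,0.7],
  [0,0,0,0,220,0,0.7],
  [0,0,0,0,260,0,0.7],
  [0,0,0,0,290,20,0.7],
  [0,0,0,0,299,45,0.7],
  [0,0,0,0,299,65,0.7],
  [0,0,0,0,299,80,0.7],
  [0,0,0,0,299,80,0.7],
  [0,0,0,0,299,80,0.7],
])

```text
time: 12.3
ee_pos: [0.4801, 0.2859, 0.0883]
eef_rot: [-0.078, 0.997, 0.0, 0.0]
ft_force: [0.0, -0.7, -0.5]
width: 0.0737
grip_force: 0.0
```

```bash
python3 - <<'E'
from h import *
go((.4798,.2868,.018),98.95)
E
```

```text
turn [0.0001 0.0002 0.0009] shift mm [ 0.2  1.  70.3]
```

Call:
jog_arm([
  [0,0,0,0,0.5,25,0.7],
  [0,0,0,0,0.5,50,0.7],
  [0,0,0,0,0.5,64,0.7],
  [0,0,0,0,0.5,70,0.7],
  [0,0,0,0,0.5,70,0.7],
  [0,0,0,0,0.5,70,0.3],
  [0,0,0,0,0.5,70,0],
  [0,0,0,0,0.5,70,-1],
  [0,0,0,0,0.5,70,-1],
  [0,0,0,0,0.5,70,-1],
  [0,0,0,0,0.5,70,-1],
  [0,0,0,0,0.5,70,-1],
], squeeze=30)

```text
time: 13.5
ee_pos: [0.4799, 0.2864, 0.0179]
eef_rot: [-0.079, 0.997, 0.0, 0.0]
ft_force: [-0.3, -0.0, 1.5]
width: 0.0338
grip_force: 30.0
```

Call:
jog_arm([
  [0,0,0,0,0,0,-1],
  [0,0,0,0,0,-1,-1],
  [0,0,0,0,0,-1.5,-1],
  [0,0,0,0,0,-1.5,-1],
  [0,0,0,-1,0,-1.5,-1],
  [0,0,0,-2,0,-1.5,-1],
  [0,0,0,-2,0,-1.5,-1],
  [0,0,0,-2,0,-1.5,-1],
])

```text
time: 14.3
ee_pos: [0.4819, 0.2866, 0.0192]
eef_rot: [-0.079, 0.997, 0.0, 0.0]
ft_force: [-0.0, 0.2, -2.4]
width: 0.0336
grip_force: 30.0
```

Call:
jog_arm([
  [0,0,0,-0.5,0,0,-1],
  [0,0,0,-1,0,0,-1],
  [0,0,0,-1,0,0,-1],
  [0,0,0,-1,0,0,-1],
])

```text
time: 14.7
ee_pos: [0.4829, 0.2868, 0.0193]
eef_rot: [-0.079, 0.997, 0.0, 0.0]
ft_force: [-0.2, 0.5, -2.6]
width: 0.0338
grip_force: 30.0
```

```bash
python3 -c "
from m import *
report()"
```

```text
[0.4829 0.2868 0.0193] [-0.187   0.494  -2.6419] [0.074  0.0786 0.0444]
long L res 0.013989791 gap ends [np.float64(-0.12896279739476463), np.float64(-0.1157022861531104)]
long R res 0.017489215 gap ends [np.float64(-0.2343268412712124), np.float64(-0.01252005289741065)]
short res 0.0071837753 gap ends [np.float64(-0.9745200066222024), np.float64(-1.1359058242995725)]
tile end shift px [ 0.1573 -0.0033]
```

Call:
jog_arm([
  [0,0,0,-0.5,0,0,-1],
  [0,0,0,-0.5,0,0,-1],
])

```text
time: 14.95
ee_pos: [0.4831, 0.2868, 0.0192]
eef_rot: [-0.078, 0.997, 0.0, -0.0]
ft_force: [-1.4, 1.0, -0.8]
width: 0.0335
grip_force: 30.0
```

Call:
jog_arm([
  [0,0,0,-0.5,0,0,-1],
  [0,0,0,-0.5,0,0,-1],
])

```text
time: 15.15
ee_pos: [0.4832, 0.2868, 0.0191]
eef_rot: [-0.079, 0.997, -0.0, -0.001]
ft_force: [-5.0, -0.4, -0.8]
width: 0.0337
grip_force: 30.0
```

The force rose to 5 N along x, so the long edge is touching the tile. I'll ease off, set down and release.

Call:
jog_arm([
  [0,0,0,0.8,0,0,-1],
  [0,0,0,0.8,0,0,-1],
  [0,0,0,0.8,0,0.8,-1],
  [0,0,0,0.8,0,1.6,-1],
  [0,0,0,0.8,0,1.6,-1],
  [0,0,0,0.8,0,1.6,-1],
])

```text
time: 15.75
ee_pos: [0.4831, 0.2868, 0.0179]
eef_rot: [-0.078, 0.997, 0.0, 0.0]
ft_force: [-5.2, -2.3, 3.7]
width: 0.0339
grip_force: 30.0
```

Call:
jog_arm([
  [0,0,0,0,0,0,-0.1],
  [0,0,0,0,0,0,0.3],
  [0,0,0,0,0,0,0.7],
  [0,0,0,0,0,0,0.7],
  [0,0,0,0,0,0,0.7],
  [0,0,0,0,0,-15,0.7],
  [0,0,0,0,0,-40,0.7],
  [0,0,0,0,0,-80,0.7],
  [0,0,0,0,0,-120,0.7],
  [0,0,0,0,0,-150,0.7],
  [0,0,0,0,0,-150,0.7],
  [0,0,0,0,0,-150,0.7],
])

```text
time: 16.95
ee_pos: [0.4834, 0.287, 0.169]
eef_rot: [-0.078, 0.997, 0.001, 0.001]
ft_force: [-0.8, 0.1, 0.0]
width: 0.0738
grip_force: 0.0
```

Call:
jog_arm([
  [0,0,0,0,-50,0,0.7],
  [0,0,0,0,-100,0,0.7],
  [0,0,0,0,-150,0,0.7],
  [0,0,0,0,-200,0,0.7],
  [0,0,0,0,-250,0,0.7],
  [0,0,0,0,-300,0,0.7],
  [0,0,0,0,-300,0,0.7],
  [0,0,0,0,-300,0,0.7],
  [0,0,0,0,-300,0,0.7],
])

```text
time: 17.85
ee_pos: [0.5295, -0.0084, 0.1669]
eef_rot: [-0.079, 0.997, 0.0, -0.001]
ft_force: [0.9, 0.2, 0.1]
width: 0.0736
grip_force: 0.0
```

```bash
python3 - <<'E'
from m import *
from bench import camera
t=np.radians(-81.05);x=np.array([np.cos(t),np.sin(t)]);y=np.array([-x[1],x[0]])
c=camera("top");ct=c;im=c["image"].astype(float);v=im.max(2);g=im[...,1]/(im[...,0]+1)
Tt=line(c,g,(183.5,186),(232,178.5),.022);Tr=line(c,g,(250.6,190),(253.7,217),0)
Ct=(Tt[0]+Tt[1])/2@y-.13;Cx=(Tr[0]+Tr[1])/2@x-.2;print("tile corner",Cx*x+Ct*y)
S=line(c,v,(178.2,241),(173,196.8),.008,half=2.5);L=line(c,v,(178.2,241),(242,231),.003,half=2.5)
print("top: angs",np.degrees([ang(Tt),ang(L),ang(S)-np.pi/2]),S[2],L[2])
print(" y gap corner,tip",[(p@y-Ct+.036)*1e3 for p in L[:2]]," x gap corner,tip",[(p@x-Cx+.036)*1e3 for p in S[:2]])
c=camera("scene");im=c["image"].astype(float);v=im.max(2)
Cs=meet(*tile_scene());pj=lambda a,b:proj(c,np.r_[Cs+a*1e-3*x+b*1e-3*y,.008])[0]
for n,a,b,w in(("y L",pj(155,-37),pj(75,-37),y),("y R",pj(25,-37),pj(-30,-37),y),("x",pj(-37,-30),pj(-37,95),x)):
    L=line(c,v,a,b,.008,half=1.5);print("scene",n,L[2],[((p-Cs)@w+.036)*1e3 for p in L[:2]])
cv2.imwrite("pics/p5.png",np.hstack([cv2.resize(k["image"][y0:y0+80,x0:x0+100,::-1],(400,320),interpolation=cv2.INTER_NEAREST) for k,x0,y0 in((ct,170,165),(c,355,180))]))
E
```

```text
tile corner [0.496  0.3334]
top: angs [-81.0401 -81.088  -81.0283] 0.0634349 0.06412661
 y gap corner,tip [np.float64(-0.5614700362010296), np.float64(-0.6900523712999664)]  x gap corner,tip [np.float64(-0.5738051966143534), np.float64(-0.6251376458879312)]
scene y L 0.015880782 [np.float64(0.5911332723598228), np.float64(0.9948400470695812)]
scene y R 0.01766931 [np.float64(0.34881297231430936), np.float64(0.8643468360605561)]
scene x 0.008561224 [np.float64(-0.4022594592260481), np.float64(-0.5353638520667405)]
```

View pics/p5.png

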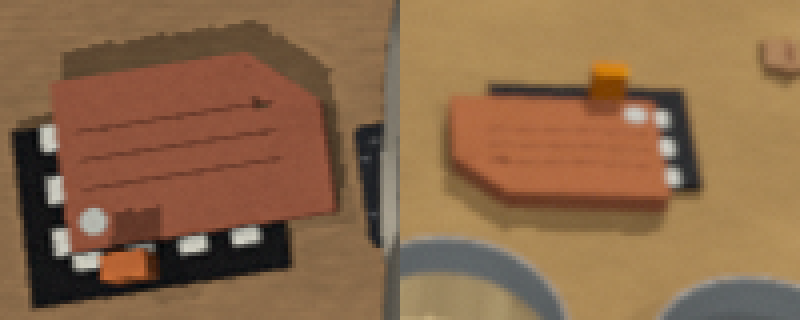

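The L now lies flush round the dot corner, with its outer corner at (35,306) in the top crop. Every gap reads under 1 mm and the tile hasn't moved. I'll hand it in.

```bash
python3 -c "
from bench import order
print(order.close_job())"
```

```text
the job is handed in; nothing more can be done
None
```

The scale lies flat round the tile's marked corner and has been let go, with all gaps measuring 1 mm or less in both views and the tile unmoved; the job is handed in (about 18 s used), but the verdict was not shown.

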